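# Fit the blue grinding jar, lock and lid to the bench mill

### The arm

A 7-joint arm with a two-finger parallel gripper is mounted at the origin on a cart in front of the work surface, level with it; the furniture and walls round the work are solid. World frame = base frame: x ahead of the robot, y to its left, z up, the work surface at z = 0. Lengths are in m, angles in rad, forces in N, time in s.
With the tool pointing down it reaches from about 0.4 to 0.75 m from the base axis. Payload 19.5 kg.
Tool frame: the origin (TCP) lies midway between the tips of the shut fingers; the grasp point (between the pads) lies 19 mm behind it; z points along the fingers, y is the line along which they close (so a half turn about z gives the same grasp; the last joint's range is limited). The gripper opens to 85 mm and grips with 20 to 120 N. Pads are 22 mm wide; open, the fingers measure 114 mm over their backs; the gripper's body (76 mm by 85 mm) begins 54 mm behind the grasp point. The pads swing forward as they close: fully open they stand 13 mm farther back than shut.
Start: joints at [1.087, 0.707, -0.028, 1.485, 0.022, 0.951, -0.075], TCP at [0.246, -0.52, 0.231] pointing down, gripper open.
Joint ranges: [-2.71, 2.71], [-0.32, 2.16], [-1.57, 1.52], [0, 2.45], [-1.46, 4.6], [0, 2.02], [-2.83, 2.83]. Speed limits (rad/s): [1.89, 1.89, 2.57, 2.57, 3.01, 3.01, 3.01].

### API

Orientations are given as a unit quaternion [w, x, y, z].
In Python, from rig import arm gives the robot as it stands.
- The arm moves only by the tool nudge_tcp, called after ">>>" as a command line: name --pt "numbers of a row" for each row, then --argument value for the rest. Schema: {"type":"object","properties":{"moves":{"type":"array","items":{"type":"array","items":{"type":"number"},"minItems":6,"maxItems":6},"minItems":1,"maxItems":12},"finger_gap":{"type":"number"},"only":{"type":"string"},"quiet":{"type":"boolean"},"lines":{"type":"string"}},"required":["moves"],"additionalProperties":false}. moves is a list of rows, 1 to 12 of them, each of 6 numbers: dx, dy, dz in mm, then a rotation vector rx, ry, rz in units of 0.05 rad; each row is the pose to reach, as a shift and turn from the pose commanded when the call began, along the tool's axes at that moment; what a row does not reach only later rows make up. A row lasts 1/12 s, in which the tool goes at most 0.0417 m and 0.125 rad, less where a joint would pass 70% of its speed; a pose out of reach is approached as far as the arm can. finger_gap is the finger opening in m, set as the call begins (left out keeps the last). The fingers move at their own pace and stop on an object; the grip force is fixed at half the most. Time passes only in rows, so rows that do not move let the fingers close. The tool returns the time, the measured TCP pose, the force, the opening and the grip force at its end. only (a regular expression) keeps the lines of the reply that match it, lines (a string "A,B") keeps lines A to B, and quiet returns only ok. Input that does not fit is refused with a message, and nothing moves.
- arm.sense(): the state, without advancing time (a new reading comes with each control period).
- arm.grab_frame(name): name is "side" or "top" or "wrist"; returns a dict with "frame" (480x640x3 uint8, red, green, blue), "range_z" (480x640 float32, m along the optical axis (not along the pixel's ray), 0 where there is no reading), "intrinsics" (3x3 intrinsics, pixels), "distortion" ([k1, k2, p1, p2, k3] as OpenCV has them; the pictures are not rectified), "view" (4x4, takes a point from world to camera coordinates); the wrist camera has in their place "tool_from_camera" (4x4, takes a point from camera to tool coordinates, whose origin is the TCP and whose axes are the flange's). Camera axes: x right, y up, looking along -z (the intrinsics and any distortion apply to the point x, -y, -z); pixel columns grow to the right and rows downward; lengths in m; the calibration is good to about 2 mm. A picture is of the moment at which its call begins: read the wrist's pose just before it.
- arm.job_done(): hands the job in; it is judged then, once.
The state is a dict: "time_s": time; "joint_pos": joint angles; "qvel": joint speeds; "joint_torque": joint torques, N m; "ee_pos": TCP position; "ee_rot": TCP orientation; "force": force on the tool from outside, world axes, zero at the start; "torque": the same for the moment, N m; "grip_width": finger opening in m; "grasp_force": force on a finger pad.
Only numpy, scipy, OpenCV 4.12 (cv2) and the standard library are available. Lean on these libraries where they do the work, as an engineer would, in place of code of your own. Each camera call takes 0.05 s, during which the arm holds its last target. There are 200 camera calls.

### The job

Set the bench mill up for the next soil sample with the blue grinding jar: seat it fully home and flush on the mill with both alignment pegs through its ears, swing the locking lever round to its stop so that its tongue holds the jar's foot down, and put the jar's own blue lid fully down in its mouth. Set the parts down gently rather than dropping them, let go of everything at the end, and leave the orange jar, the orange lid and the other things on the bench where they are.

Things in the scene. Friction and masses are not known exactly. Their poses are not given: they have to be found in the camera images.
- mill: Bench mill: fixed white and grey appliance right of the moisture analyser. Origin on the worktop below the seat's axis; x points to the mill's back, away from the sloping control panel; y to its left, along the line of the two pegs. Housing from x = -145 to +100 mm, 150 mm wide, deck 70 mm high. The analyser's raised lid stands between it and the jars: x 0.60 to 0.72, to 0.33 m high.
- seat (a point): Centre of the mill's flat steel seat face, 74 mm above the worktop, axes as mill. Two brass alignment pegs stand on it at y = +48 and -48 mm: 10 mm in diameter, straight for 10 mm, then tapering to 4 mm at the tips, 18 mm above the seat. A low drive stub (18 mm wide, 6 mm high) at the centre goes into the hollow of the jar's foot.
- lever_pivot (a point): Vertical axis of the locking lever, 62 mm in front of the seat's centre (mill x = -62 mm), at the lever's underside, 14 mm above the seat. Axes as mill. The tongue reaches 27 mm, the handle with its knob 72 mm from here.
- lever_knob (a point): On the axis of the lever's red upright knob, 72 mm from the pivot. Round, 18 mm in diameter with a 14 mm waist; the knob reaches from 30 mm below this point to 14 mm above it. The lever needs about 1 N at the knob, has no spring and stays where it is left.
- lock_lever (a joint): Lever angle (rad). 0 = open: knob straight to the mill's front (-x), tongue to its left, clear of the seat. Grows clockwise seen from above to the stop at 1.571 = locked: knob to the mill's left (+y), tongue over the rim of the jar's foot. Starts between 0 and 0.35. A jar that is not fully down stands in the tongue's way.
- jar_blue: Jar to use, upright on the worktop at the left: open steel cylinder 56 mm in diameter, 80 mm high over all, wall 4 mm, blue rings and blue foot. Foot: round flange 80 mm wide, 12 mm thick, with two ears (126 mm over both), each with a 14 mm upright through hole at y = +48 / -48 mm. Fits either way round. Origin: centre of the foot's underside, z up. About 0.3 kg.
- lid_blue: Lid of the blue jar, standing on its plug: grey bevelled plug 44 mm in diameter, 10 mm long; above it a blue disc 62 mm in diameter, 8 mm thick; above that a black round knob 20 to 23 mm in diameter, 30 mm tall. Origin: centre of the plug's underside, z up. Fully down, the disc rests on the jar's rim and the origin is 70 mm above the jar's. About 0.07 kg.
- jar_orange: A second grinding jar of the same shape with orange rings and an orange foot, origin as for the blue one. Not needed; leave it where it stands.
- lid_orange: The orange jar's lid, same shape as the blue lid but with an orange disc. Not needed; leave it where it stands.
- tin_14: Bystander: closed aluminium moisture tin, 62 mm in diameter, 38 mm high, at the left of the bench. Origin at the centre of its underside.
- tin_open: Bystander: aluminium moisture tin without lid, 60 mm in diameter, 36 mm high, at the left of the bench. Origin at the centre of its underside.
- timer: Bystander: small white lab timer, 70 x 62 x 18 mm, lying in front of the mill. Origin at the centre of its underside.
- scoop: Bystander: metal hand scoop, 147 mm long, 36 mm wide, lying at the right front of the bench. Origin at the centre of its underside.

How it is judged:
By the outcome, as a careful person would: the job done as asked, in the order asked, and still so for the second after the job is handed in, with the robot touching nothing.
It also fails if it takes over 72 s, if anything falls off the work surface, if the arm or the gripper's body presses on something with over 40 N, if the wrist force passes 120 N, or if a joint passes its speed limit or range.

## Working session

There is one attempt and no reset: what is moved stays moved. The work goes in short steps, Python scripts to look and compute and a tool call to move; the robot and the scene stay as the last step left them, time stands still between calls to the robot, and variables do not carry over. Pictures are saved under pics/ and viewed, at most 12 in all, crops included, and the job is handed in when it is done.

```bash
ls; mkdir -p pics; cat > h.py <<'E'
import numpy as np, cv2
from rig import arm
def save(d,n): cv2.imwrite('pics/'+n+'.png',d['frame'][:,:,::-1])
E
python3 - <<'E'
from h import *
s=arm.sense(); print({k:np.round(v,3) for k,v in s.items()})
for n in('side','top'):
    d=arm.grab_frame(n); save(d,n+'0'); np.savez('pics/'+n+'0.npz',**d)
    print(n,d['intrinsics'],d['distortion'],d['view'].round(3), (d['range_z']>0).mean())
E
```

```text
pics
rig.py
{'time_s': np.float64(0.0), 'joint_pos': array([ 1.087,  0.707, -0.028,  1.485,  0.022,  0.951, -0.076]), 'qvel': array([-0.001, -0.001, -0.   , -0.001, -0.   ,  0.   , -0.002]), 'joint_torque': array([ 0.0000e+00, -8.8321e+01,  1.2350e+00, -2.3617e+01,  1.7000e-02,
        6.0000e-03,  0.0000e+00]), 'ee_pos': array([ 0.246, -0.52 ,  0.231]), 'ee_rot': array([-0.001,  0.976,  0.219, -0.   ]), 'force': array([ 0.396,  0.34 , -0.603]), 'torque': array([-0.02 ,  0.006, -0.06 ]), 'grasp_force': np.float64(0.0), 'grip_width': np.float64(0.085)}
side [[548.8778468    0.         313.82196547]
 [  0.         548.8778468  236.92636473]
 [  0.           0.           1.        ]] [-0.0537948  0.         0.         0.         0.       ] [[ 0.999  0.032  0.016 -0.479]
 [-0.033  0.664  0.747 -0.091]
 [ 0.013 -0.747  0.664 -1.949]
 [ 0.     0.     0.     1.   ]] 0.9905240885416666
top [[539.77067065   0.         322.8896811 ]
 [  0.         539.77067065 238.73164942]
 [  0.           0.           1.        ]] [-0.00887028  0.          0.          0.          0.        ] [[ 0.003 -1.     0.013  0.031]
 [ 0.988  0.005  0.157 -0.492]
 [-0.157  0.012  0.988 -1.538]
 [ 0.     0.     0.     1.   ]] 0.9433170572916667
```

View pics/top0.png

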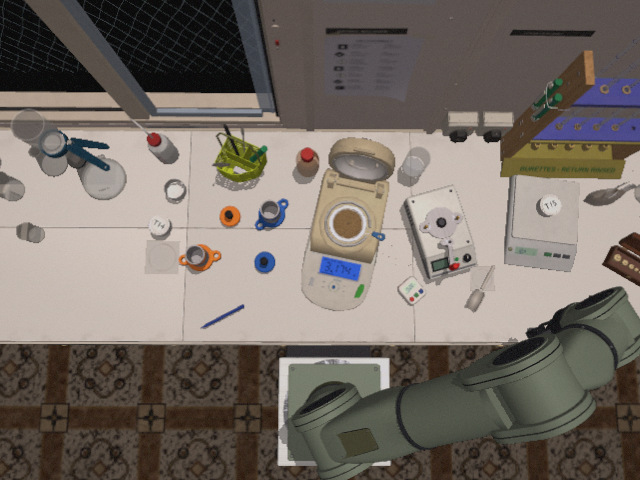

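View pics/side0.png

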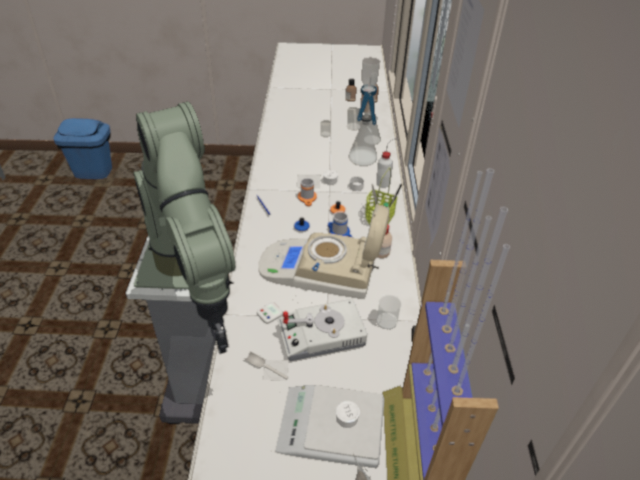

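Top view: the blue jar is at (270,213), blue lid (264,262), mill seat (441,222) and red lever knob (455,266). The orange lid (230,216) and orange jar (198,258) stay put. Next I'll take coarse positions.

```bash
cat >> h.py <<'E'
from scipy.spatial.transform import Rotation as R
def T(s):
    M=np.eye(4); w=s['ee_rot']; M[:3,:3]=R.from_quat([w[1],w[2],w[3],w[0]]).as_matrix(); M[:3,3]=s['ee_pos']; return M
def wrist():
    s=arm.sense(); d=dict(arm.grab_frame('wrist')); d['cw']=T(s)@d['tool_from_camera']; return d
def cw(d): return d['cw'] if 'cw' in d else np.linalg.inv(d['view'])
def rays(d,uv):
    p=cv2.undistortPoints(np.float64(uv).reshape(-1,1,2),d['intrinsics'],d['distortion'])[:,0]
    M=cw(d); return M[:3,3], np.c_[p[:,0],-p[:,1],-np.ones(len(p))]@M[:3,:3].T
def onz(d,uv,z):
    o,r=rays(d,uv); return o+r*((z-o[2])/r[:,2])[:,None]
def cloud(d):
    v,u=np.mgrid[:480,:640]; o,r=rays(d,np.c_[u.ravel(),v.ravel()])
    return (o+r*d['range_z'].reshape(-1,1)).reshape(480,640,3)
def hsv(d): return cv2.cvtColor(np.ascontiguousarray(d['frame']),cv2.COLOR_RGB2HSV)
def blobs(m,amin=15):
    n,l,st,c=cv2.connectedComponentsWithStats(m.astype(np.uint8)); return [(st[i,4],c[i],l==i) for i in range(1,n) if st[i,4]>=amin]
E
python3 - <<'E'
from h import *
d=dict(np.load('pics/top0.npz')); P=cloud(d); H=hsv(d)
for nm,lo,hi in(('blue',100,125),('orange',5,17),('red',172,180)):
    m=(H[...,0]>=lo)&(H[...,0]<=hi)&(H[...,1]>150)&(H[...,2]>60)
    for a,c,k in blobs(m):
        p=P[k]; print(nm,a,c.round(),np.median(p,0).round(3),'zmax',p[:,2].max().round(3))
print('orientation mill: seat',P[222,441].round(3), 'knob',P[266,455].round(3))
for u,v in((423,228),(458,217),(441,222)): print(onz(d,[[u,v]],.092).round(3))
E
```

```text
blue 37 [ 94. 144.] [0.696 0.618 0.274] zmax 0.294
blue 145 [ 86. 156.] [0.654 0.621 0.308] zmax 0.352
blue 217 [273. 217.] [0.552 0.173 0.012] zmax 0.022
blue 252 [265. 262.] [0.422 0.202 0.018] zmax 1.595
blue 598 [340. 268.] [ 0.404 -0.016  0.056] zmax 1.595
blue 52 [226. 314.] [0.273 0.31  0.019] zmax 0.027
orange 265 [230. 216.] [0.56  0.308 0.018] zmax 1.595
orange 21 [626. 246.] [ 0.474 -0.858  0.043] zmax 0.05
orange 271 [203. 259.] [0.432 0.376 0.012] zmax 1.595
orange 16 [637. 252.] [ 0.456 -0.888  0.04 ] zmax 0.048
orientation mill: seat [ 0.534 -0.304  0.086] knob [ 0.403 -0.326  0.136]
[[ 0.515 -0.25   0.092]]
[[ 0.548 -0.351  0.092]]
[[ 0.533 -0.302  0.092]]
```

```bash
python3 - <<'E'
from h import *
d=wrist(); save(d,'w0'); print(d['intrinsics'],d['tool_from_camera'].round(3))
t=cv2.imread('pics/top0.png'); a=cv2.resize(t[150:290,170:310],None,fx=4,fy=4,interpolation=2); 
cv2.imwrite('pics/crop0.png',a)
E
```

```text
[[379.04929554   0.         315.40835894]
 [  0.         379.04929554 240.89372302]
 [  0.           0.           1.        ]] [[ 0.     0.963  0.269  0.068]
 [ 1.    -0.     0.001  0.   ]
 [ 0.001  0.269 -0.963 -0.142]
 [ 0.     0.     0.     1.   ]]
```
Wrist camera offset 68mm in tool +x, tilted.

The manual's scale: shifts go in mm and turns go in units of 0.05 rad. Converting my numbers, 0.353 m is 353, -0.01 m is -10, 0.127 rad is 2.54.

>>> nudge_tcp --pt "50 -10 0 0 0 0.4" --pt "100 -20 0 0 0 1" --pt "160 -30 0 0 0 2" --pt "353 -74 10 0 0 2.54" --pt "353 -74 10 0 0 2.54" --pt "353 -74 10 0 0 2.54" --pt "353 -74 10 0 0 2.54" --pt "353 -74 10 0 0 2.54" --pt "353 -74 10 0 0 2.54" --pt "353 -74 10 0 0 2.54" --pt "353 -74 10 0 0 2.54" --pt "353 -74 10 0 0 2.54" --finger_gap 0.085

```text
time_s: 1.15
ee_pos: [0.5327, -0.3025, 0.2211]
ee_rot: [0.0, 0.988, 0.156, -0.0]
force: [-0.5, -0.2, -0.2]
grip_width: 0.0847
grasp_force: 0.0
```

```bash
python3 - <<'E'
from h import *
d=wrist(); save(d,'w1'); np.savez('pics/w1.npz',**d); print(arm.sense()['time_s'],d['cw'].round(3))
E
```

```text
1.2 [[ 0.309  0.916  0.257  0.598]
 [-0.951  0.298  0.083 -0.282]
 [-0.001 -0.27   0.963  0.363]
 [ 0.     0.     0.     1.   ]]
```

View pics/w1.png

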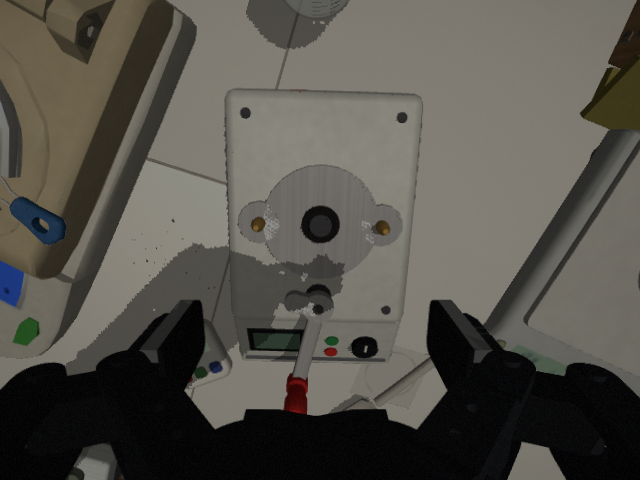

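Wrist view: the pegs are at (258,224) and (382,228), the drive stub at (320,224), the lever pivot at (318,297) and the red knob at (297,395), so the lever is slightly off open.

```bash
python3 - <<'E'
from h import *
d=dict(np.load('pics/w1.npz')); P=cloud(d); H=hsv(d); G=d['frame'].max(2)
m=(H[...,0]>=10)&(H[...,0]<=25)&(H[...,1]>110); m[:,:235]=0;m[:200]=0;m[250:]=0;m[:,405:]=0
for a,c,k in blobs(m,8): print('brass',a,c.round(1),onz(d,[c],.087).round(4),P[k][:,2].max().round(3), P[k][P[k][:,2].argmax()].round(4))
# stub ring: dark
m=np.zeros((480,640),bool); m[195:255,290:350]=1; m&=(G<75)
for a,c,k in blobs(m,50): print('stub',a,c.round(1),onz(d,[c],.080).round(4),np.median(P[k],0).round(4))
# seat height
print('seat z',np.median(P[180:200,300:340,2]), np.median(P[120:150,260:380,2]))
m=((H[...,0]>170)|(H[...,0]<5))&(H[...,1]>150);m[:360]=0;m[420:]=0;m[:,:280]=0;m[:,320:]=0
for a,c,k in blobs(m,30): print('knob',a,c,np.percentile(P[k],[2,50,98],axis=0).round(4))
# housing outline for orientation
q=(P[...,2]>.06)&(P[...,2]<.08); q[:,:215]=0;q[:,440:]=0
c=max(cv2.findContours(q.astype(np.uint8),0,1)[0],key=cv2.contourArea)[:,0]
e=onz(d,c,.07); r=cv2.minAreaRect(e[:,:2].astype(np.float32)); print('deck rect',r)
print('pivot',P[297,318].round(4))
E
```

```text
brass 144 [257.7 224. ] [[ 0.523  -0.2605  0.087 ]] 0.363 [ 0.5976 -0.2819  0.3633]
brass 148 [382.3 227.5] [[ 0.5493 -0.3501  0.087 ]] 0.093 [ 0.5484 -0.3516  0.0927]
stub 1158 [319.9 224. ] [[ 0.5358 -0.3054  0.08  ]] [ 0.5354 -0.3055  0.0751]
seat z 0.07358944714689267 0.06974285148755119
knob 728 [296.27472527 395.27747253] [[ 0.4042 -0.3358  0.0932]
 [ 0.4097 -0.3268  0.1182]
 [ 0.4132 -0.3199  0.1324]]
deck rect ((0.5249804258346558, -0.3087044358253479), (0.21850471198558807, 0.1471540480852127), 16.398611068725586)
pivot [ 0.484  -0.3207  0.095 ]
```

Converted, 0.045 m is 45, -0.03 m is -30, -0.25 rad is -5.

>>> nudge_tcp --pt "-30 -35 -15 0 0 -0.4" --pt "-63 -75 -30 0 0 -1" --pt "-63 -75 -30 0 0 -2" --pt "45 -408 -30 0 0 -3" --pt "45 -408 -30 0 0 -4" --pt "45 -408 -30 0 0 -5" --pt "45 -408 -30 0 0 -6" --pt "45 -408 -30 0 0 -7.7" --pt "45 -408 -30 0 0 -7.7" --pt "45 -408 -30 0 0 -7.7" --pt "45 -408 -30 0 0 -7.7" --pt "45 -408 -30 0 0 -7.7"

```text
time_s: 2.2
ee_pos: [0.4492, 0.1042, 0.2516]
ee_rot: [-0.001, 0.939, 0.344, 0.0]
force: [1.1, 0.6, -0.8]
grip_width: 0.0848
grasp_force: 0.0
```

Converted, 0.117 m is 117, 0.06 m is 60.

>>> nudge_tcp --pt "117 10 0 0 0 0" --pt "117 10 30 0 0 0" --pt "117 10 60 0 0 0" --pt "117 10 60 0 0 0" --pt "117 10 60 0 0 0"

```text
time_s: 2.62
ee_pos: [0.5459, 0.1676, 0.1882]
ee_rot: [-0.0, 0.939, 0.343, -0.002]
force: [0.7, -0.9, -0.2]
grip_width: 0.0846
grasp_force: 0.0
```

```bash
python3 - <<'E'
from h import *
d=wrist(); save(d,'w2'); np.savez('pics/w2.npz',**d)
P=cloud(d); H=hsv(d)
m=(H[...,0]>=100)&(H[...,0]<=125)&(H[...,1]>130)
for a,c,k in blobs(m,100): print(a,c.round(),np.percentile(P[k],[2,50,98],axis=0).round(3).tolist())
E
```

```text
3186 [316. 165.] [[0.527, 0.142, 0.01], [0.592, 0.207, 0.012], [0.614, 0.233, 0.067]]
2540 [201. 286.] [[0.405, 0.177, 0.014], [0.435, 0.208, 0.018], [0.455, 0.232, 0.02]]
683 [ 37. 341.] [[0.267, 0.262, 0.014], [0.285, 0.293, 0.019], [0.301, 0.325, 0.021]]
```

View pics/w2.png

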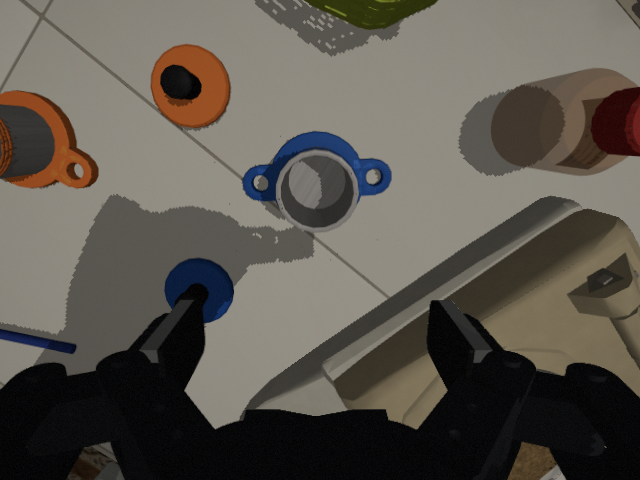

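Ear holes are at (261,183) and (374,177), the rim circle is centred at about (317,190), and the blue lid is at (200,290).

```bash
python3 - <<'E'
from h import *
d=dict(np.load('pics/w2.npz')); P=cloud(d); H=hsv(d)
m=(P[...,2]>.074)&(P[...,2]<.086); m[:120]=0;m[260:]=0;m[:,:250]=0;m[:,390:]=0
c=max(cv2.findContours(m.astype(np.uint8),0,1)[0],key=cv2.contourArea)[:,0]
q=onz(d,c,.08); (x,y),r=cv2.minEnclosingCircle(q[:,:2].astype(np.float32)); print('rim',x,y,r, cv2.fitEllipse(q[:,:2].astype(np.float32)), P[m][:,2].mean())
b=((H[...,0]>=100)&(H[...,0]<=125)&(H[...,1]>110)).astype(np.uint8)
cs,hi=cv2.findContours(b,2,1)[0:2]
hs=[]
for i,k in enumerate(cs):
    if hi[0,i,3]>=0 and 60<cv2.contourArea(k)<600:
        e=cv2.fitEllipse(k[:,0]); w=onz(d,[e[0]],.012)[0]; hs.append(w); print('hole',e[0],e[1],w.round(4),cv2.contourArea(k))
k=max((k for k in cs if 160<k[:,0,0].mean()<240 and 240<k[:,0,1].mean()<330),key=cv2.contourArea)
q=onz(d,k[:,0],.018)[:,:2]; print('lid circle',cv2.minEnclosingCircle(q.astype(np.float32)))
E
```

```text
rim 0.5705206394195557 0.18707016110420227 0.02773788571357727 ((0.5704862475395203, 0.18714593350887299), (0.05406106263399124, 0.05444306507706642), 45.99427032470703) 0.07921327170155
hole (260.2690734863281, 182.45460510253906) (15.581430435180664, 17.823110580444336) [0.5383 0.2218 0.012 ] 216.5
hole (372.86358642578125, 176.15528869628906) (15.857598304748535, 17.76982879638672) [0.6029 0.1532 0.012 ] 219.5
lid circle ((0.4279746413230896, 0.20474712550640106), 0.031441740691661835)
```

```bash
cat >> h.py <<'E'
def go(x,y,z,deg=None):
    "tool-axes shift from here to world x,y,z with tool x at angle deg"
    s=arm.sense(); M=T(s); a=np.degrees(np.arctan2(M[1,0],M[0,0])); v=M[:3,:3].T@(np.array([x,y,z])-M[:3,3])
    print('shift',v.round(4),'rz',0 if deg is None else round(-np.radians(deg-a),4),'now',M[:3,3].round(4),round(a,2),'tilt',M[:2,2].round(4),'q',s['joint_pos'].round(2))
E
python3 -c "
from h import *
go(.5706,.1873,.036,43.3)"
```

```text
shift [0.0327 0.0005 0.154 ] rz -0.0569 now [0.5455 0.1668 0.1901] 40.04 tilt [-0.0022 -0.001 ] q [-0.35  0.75  0.    1.56 -0.    0.84 -1.22]
```

Converted, 0.154 m is 154, 0.14 m is 140, -0.057 rad is -1.14.

>>> nudge_tcp --pt "32.7 0.5 20 0 0 -1.14" --pt "32.7 0.5 50 0 0 -1.14" --pt "32.7 0.5 80 0 0 -1.14" --pt "32.7 0.5 100 0 0 -1.14" --pt "32.7 0.5 120 0 0 -1.14" --pt "32.7 0.5 140 0 0 -1.14" --pt "32.7 0.5 154 0 0 -1.14" --pt "32.7 0.5 154 0 0 -1.14" --pt "32.7 0.5 154 0 0 -1.14" --pt "32.7 0.5 154 0 0 -1.14"

```text
time_s: 3.5
ee_pos: [0.5718, 0.1879, 0.0391]
ee_rot: [0.0, 0.929, 0.369, 0.001]
force: [-0.5, -0.2, 0.8]
grip_width: 0.085
grasp_force: 0.0
```

```bash
python3 -c "
from h import *
go(.5706,.1873,.036,43.3)"
```

```text
shift [-0.0013 -0.0004  0.0031] rz 0.0002 now [0.5718 0.1879 0.0391] 43.31 tilt [0.0019 0.0006] q [-0.36  1.01 -0.01  1.55  0.02  0.58 -1.2 ]
```

>>> nudge_tcp --pt "0 0 0 0 0 0" --pt "0 0 0 0 0 0" --pt "0 0 0 0 0 0" --pt "0 0 0 0 0 0" --pt "0 0 0 0 0 0" --pt "0 0 0 0 0 0" --pt "0 0 0 0 0 0" --pt "0 0 0 0 0 0" --finger_gap 0.05

```text
time_s: 4.17
ee_pos: [0.5715, 0.1883, 0.0386]
ee_rot: [0.0, 0.929, 0.369, 0.001]
force: [-3.8, -1.5, 16.7]
grip_width: 0.0558
grasp_force: 61.0
```

```bash
python3 -c "
from h import *
go(.5706,.1873,.036,43.3)"
```

```text
shift [-0.0013  0.0001  0.0026] rz 0.0009 now [0.5715 0.1883 0.0386] 43.35 tilt [0.0013 0.0003] q [-0.37  1.01 -0.01  1.55  0.02  0.58 -1.2 ]
```

Converted, -0.16 m is -160, -0.135 m is -135, 0.12 rad is 2.4.

>>> nudge_tcp --pt "0 0 -5 0 0 0" --pt "0 0 -20 0 0 0" --pt "0 0 -50 0 0 0" --pt "0 0 -85 0 0 0" --pt "0 0 -120 0 0 0" --pt "-30 -10 -150 0 0 0" --pt "-60 -20 -160 0 0 0" --pt "-100 -30 -160 0 0 0.6" --pt "-135 -34 -160 0 0 1" --pt "-150 -20 -160 0 0 1.6" --pt "-170 0 -160 0 0 2.4"

```text
time_s: 5.08
ee_pos: [0.4462, 0.072, 0.1981]
ee_rot: [-0.0, 0.95, 0.314, 0.0]
force: [1.7, 0.2, -2.2]
grip_width: 0.056
grasp_force: 65.0
```

```bash
python3 - <<'E'
from h import *
go(.45,-.25,.2,16.4)
d=dict(np.load('pics/top0.npz'));P=cloud(d)
m=(P[...,0]>.3)&(P[...,0]<.6)&(P[...,1]>-.22)&(P[...,1]<.08);z=P[m][:,2];print(np.percentile(z[z<.5],[50,90,98,99.9]))
E
```

```text
shift [-0.1888  0.2608 -0.0022] rz 0.352 now [0.4462 0.072  0.1981] 36.57 tilt [0.0003 0.0009] q [-0.23  0.59  0.    1.96 -0.    0.6  -1.16]
[0.05150225 0.11685546 0.12294913 0.1284248 ]
```

Converted, 0.261 m is 261, 0.235 m is 235, 0.25 rad is 5.

>>> nudge_tcp --pt "-20 30 0 0 0 0.8" --pt "-42 58 0 0 0 1.6" --pt "-64 88 0 0 0 2.4" --pt "-86 119 0 0 0 3.2" --pt "-110 150 0 0 0 4" --pt "-130 180 0 0 0 5" --pt "-150 210 0 0 0 6" --pt "-170 235 0 0 0 7.04" --pt "-189 261 0 0 0 7.04" --pt "-189 261 0 0 0 7.04" --pt "-189 261 0 0 0 7.04" --pt "-189 261 0 0 0 7.04"

```text
time_s: 6.08
ee_pos: [0.4507, -0.2501, 0.1974]
ee_rot: [-0.0, 0.99, 0.142, 0.0]
force: [0.1, 0.6, -2.9]
grip_width: 0.0555
grasp_force: 65.4
```

```bash
python3 - <<'E'
from h import *
d=wrist(); save(d,'w3'); np.savez('pics/w3.npz',**d)
go(.536,-.3054,.2,16.4)
E
```

```text
shift [ 0.0661  0.0775 -0.0026] rz -0.0003 now [ 0.4508 -0.2497  0.1974] 16.38 tilt [-0.      0.0006] q [ 0.43  0.67  0.02  1.75 -0.02  0.73 -0.82]
```

View pics/w3.png

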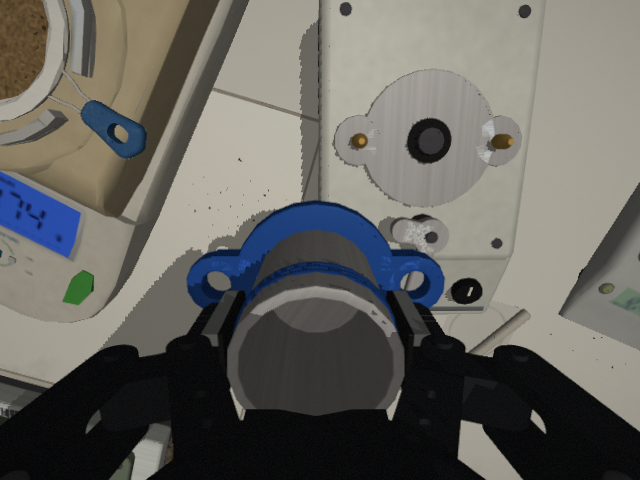

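The held jar's ear holes show at (215,282) and (418,280), and the pegs at (361,142) and (503,142). I'll compare the two directly.

```bash
python3 - <<'E'
from h import *
d=dict(np.load('pics/w3.npz')); P=cloud(d); H=hsv(d)
b=((H[...,0]>=100)&(H[...,0]<=125)&(H[...,1]>90)).astype(np.uint8)
print('ear z',np.median(P[300:304,195:215,2][b[300:304,195:215]>0]),np.median(P[265:300,430:440,2][b[265:300,430:440]>0]))
cs,hi=cv2.findContours(b,2,1)[0:2]; hs=[]
for i,k in enumerate(cs):
    if hi[0,i,3]>=0 and cv2.contourArea(k)>150:
        e=cv2.fitEllipse(k[:,0]); w=onz(d,[e[0]],.171)[0]; print('hole',np.round(e[0],1),np.round(e[1],1),w.round(4),cv2.contourArea(k)); hs.append(w)
m=(H[...,0]>=10)&(H[...,0]<=25)&(H[...,1]>110); m[:120]=0;m[165:]=0;m[:,:340]=0;m[:,520:]=0
for a,c,k in blobs(m,20): print('peg',a,c.round(1),onz(d,[c],.080).round(4)[0],onz(d,[c],.087).round(4)[0])
G=d['frame'].max(2);m=np.zeros((480,640),bool); m[105:175,400:460]=1; m&=(G<75)
for a,c,k in blobs(m,50): print('stub',a,c.round(1),onz(d,[c],.080).round(4))
E
```

```text
ear z 0.17043718088685456 0.17013537261944872
hole [315.  276.7] [ 91.5 111.4] [ 0.4537 -0.2493  0.171 ] 3311.0
hole [120.8 133.4] [13.5 20.3] [ 0.4934 -0.1499  0.171 ] 210.5
peg 169 [359.1 140.3] [ 0.5211 -0.2599  0.08  ] [ 0.5209 -0.2591  0.087 ]
peg 255 [501.9 141. ] [ 0.5481 -0.3518  0.08  ] [ 0.5473 -0.3485  0.087 ]
stub 1557 [428.6 140.4] [[ 0.5342 -0.3043  0.08  ]]
```

```bash
python3 - <<'E'
from h import *
d=dict(np.load('pics/w3.npz')); P=cloud(d); z=P[...,2]
low=(z<.12)
for x0,x1 in((196,240),(396,436)):
    m=np.zeros((480,640),bool); m[262:303,x0:x1]=low[262:303,x0:x1]
    for a,c,k in blobs(m,60):
        k8=k.astype(np.uint8); cc=cv2.findContours(k8,0,1)[0][0][:,0]; e=cv2.minEnclosingCircle(cc.astype(np.float32))
        v,u=np.where(k); print(a,c.round(1),np.round(e[0],1),round(e[1],1),'u',u.min(),u.max(),'v',v.min(),v.max(),onz(d,[c],.1705)[0].round(4))
E
```

```text
352 [218.4 280.3] [218.5 280.5] 13.2 u 207 230 v 271 290 [ 0.4387 -0.2055  0.1705]
346 [412.1 280.2] [412. 280.] 13.0 u 401 423 v 271 290 [ 0.4649 -0.2944  0.1705]
```

```bash
python3 - <<'E'
import cv2
t=cv2.imread('pics/w3.png')[230:330,170:460]; cv2.imwrite('pics/c3.png',cv2.resize(t,None,fx=2.7,fy=2.7,interpolation=cv2.INTER_NEAREST))
E
```

```text
(no output)
```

View pics/c3.png

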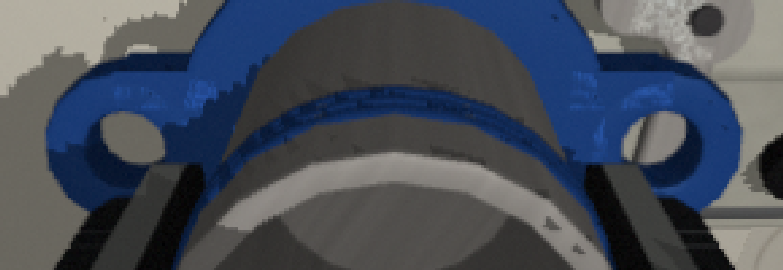

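The crop shows the ear-hole top outlines centred at about (217,284.5) and (415.6,284.5) in full-frame pixels. The left and right inner walls are hidden parts of the holes.

```bash
python3 - <<'E'
from h import *
d=dict(np.load('pics/w3.npz'))
q=onz(d,[(217,284.5),(415.6,284.5)],.1705); print(q.round(4),np.linalg.norm(q[1]-q[0]),q.mean(0),np.degrees(np.arctan2(*(q[0]-q[1])[1::-1])))
go(.536,-.3054,.2,16.4)
E
```

```text
[[ 0.4364 -0.2053  0.1705]
 [ 0.4633 -0.2968  0.1705]] 0.0954172024242012 [ 0.44984353 -0.25104737  0.1705    ] 106.37931543867126
shift [ 0.0661  0.0775 -0.0026] rz -0.0003 now [ 0.4508 -0.2497  0.1974] 16.38 tilt [-0.      0.0006] q [ 0.43  0.67  0.02  1.75 -0.02  0.73 -0.82]
```

Converted, 0.0759 m is 75.9, 0.0667 m is 66.7.

>>> nudge_tcp --pt "20 23 0 0 0 0" --pt "40 46 0 0 0 0" --pt "60 68 0 0 0 0" --pt "66.7 75.9 0 0 0 0" --pt "66.7 75.9 20 0 0 0" --pt "66.7 75.9 40 0 0 0" --pt "66.7 75.9 50 0 0 0" --pt "66.7 75.9 50 0 0 0" --pt "66.7 75.9 50 0 0 0"

```text
time_s: 6.88
ee_pos: [0.5362, -0.3042, 0.1477]
ee_rot: [-0.0, 0.99, 0.142, -0.0]
force: [0.5, -0.5, -2.4]
grip_width: 0.0555
grasp_force: 65.7
```

```bash
python3 - <<'E'
from h import *
d=wrist(); np.savez('pics/w4.npz',**d)
t=d['frame'][200:360,150:490,::-1]; cv2.imwrite('pics/c4.png',cv2.resize(t,None,fx=2.35,fy=2.35,interpolation=0))
go(.5352,-.305,.2,16.4)
E
```

```text
shift [-0.0013  0.0002 -0.0517] rz -0.0009 now [ 0.5365 -0.3045  0.1483] 16.35 tilt [ 0.0009 -0.0003] q [ 0.45  0.87  0.02  1.42 -0.02  0.85 -0.8 ]
```

View pics/c4.png

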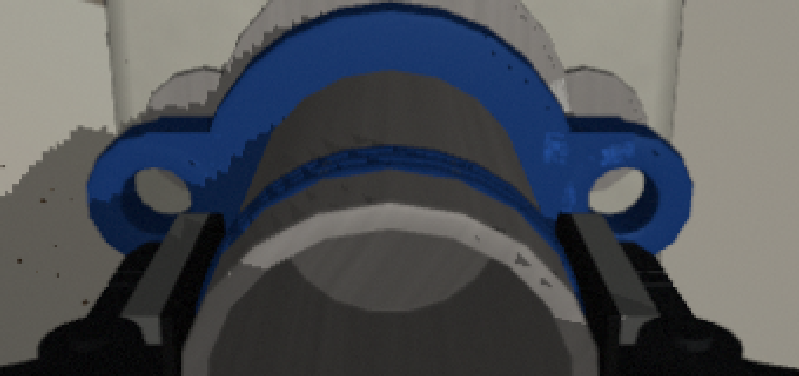

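Ear outlines sit symmetrically over the seat pads (pad mid ~397, ears mid ~390 in the crop) and the pegs are hidden beneath the ears. I'll lower gently and watch the force.

Converted, 0.025 m is 25, 0.022 m is 22.

>>> nudge_tcp --pt "0 0 10 0 0 0" --pt "0 0 15 0 0 0" --pt "0 0 19 0 0 0" --pt "0 0 22 0 0 0" --pt "0 0 25 0 0 0" --pt "0 0 25 0 0 0"

```text
time_s: 7.43
ee_pos: [0.5359, -0.3046, 0.1217]
ee_rot: [-0.0, 0.99, 0.142, -0.0]
force: [0.4, 0.2, -3.2]
grip_width: 0.0555
grasp_force: 65.7
```

```bash
python3 -c "
from h import *
go(.5352,-.305,.1128,16.4)"
```

```text
shift [-0.0007  0.0002  0.0089] rz -0.0015 now [ 0.5359 -0.3046  0.1217] 16.32 tilt [-0.0006  0.0004] q [ 0.46  0.91  0.02  1.45 -0.02  0.79 -0.8 ]
```

Converted, 0.0085 m is 8.5, 0.0075 m is 7.5.

>>> nudge_tcp --pt "0 0 2 0 0 0" --pt "0 0 4 0 0 0" --pt "0 0 6 0 0 0" --pt "0 0 7.5 0 0 0" --pt "0 0 8.5 0 0 0" --pt "0 0 8.5 0 0 0"

```text
time_s: 7.93
ee_pos: [0.536, -0.3047, 0.1135]
ee_rot: [-0.0, 0.99, 0.142, -0.0]
force: [0.1, 0.1, -3.7]
grip_width: 0.0556
grasp_force: 65.7
```

```bash
python3 -c "
from h import *
go(.5352,-.305,.1128,16.4)"
```

```text
shift [-0.0008  0.0001  0.0007] rz -0.0014 now [ 0.536  -0.3047  0.1135] 16.32 tilt [-0.0003  0.0002] q [ 0.46  0.92  0.02  1.45 -0.02  0.77 -0.8 ]
```

Converted, 0.003 m is 3, 0.002 m is 2.

>>> nudge_tcp --pt "0 0 1 0 0 0" --pt "0 0 2 0 0 0" --pt "0 0 3 0 0 0" --pt "0 0 3 0 0 0" --pt "0 0 3 0 0 0"

```text
time_s: 8.35
ee_pos: [0.5361, -0.3048, 0.1127]
ee_rot: [0.0, 0.99, 0.142, 0.0]
force: [-9.1, 6.0, 28.6]
grip_width: 0.0557
grasp_force: 68.4
```

```bash
python3 -c "
from h import *
go(.5352,-.305,.1128,16.4)"
```

```text
shift [-0.0009 -0.     -0.0001] rz -0.0015 now [ 0.5361 -0.3048  0.1127] 16.31 tilt [ 0.001  -0.0004] q [ 0.46  0.92  0.02  1.45 -0.02  0.77 -0.8 ]
```

>>> nudge_tcp --pt "0 0 -1.5 0 0 0" --pt "0 0 -1.5 0 0 0" --pt "0 0 -1.5 0 0 0" --pt "0 0 -1.5 0 0 0" --pt "0 0 -1.5 0 0 0" --pt "0 0 -1.5 0 0 0" --finger_gap 0.08

```text
time_s: 8.85
ee_pos: [0.536, -0.3047, 0.1122]
ee_rot: [-0.0, 0.99, 0.142, -0.0]
force: [0.2, -0.2, 0.2]
grip_width: 0.0801
grasp_force: 0.0
```

>>> nudge_tcp --pt "0 0 -10 0 0 0" --pt "0 0 -30 0 0 0" --pt "0 0 -60 0 0 0" --pt "0 0 -90 0 0 0" --pt "-50 0 -110 0 0 0" --pt "-80 0 -110 0 0 0" --pt "-80 0 -110 0 0 0" --pt "-80 0 -110 0 0 0"

```text
time_s: 9.52
ee_pos: [0.4579, -0.3283, 0.2238]
ee_rot: [0.001, 0.99, 0.141, 0.0]
force: [1.4, 0.7, 0.3]
grip_width: 0.0801
grasp_force: 0.0
```

```bash
python3 - <<'E'
from h import *
d=wrist(); save(d,'w5'); np.savez('pics/w5.npz',**d)
P=cloud(d);H=hsv(d)
m=((H[...,0]>=100)&(H[...,0]<=125)&(H[...,1]>110))&(P[...,2]>.08)&(P[...,2]<.1)
print('foot',np.percentile(P[m],[5,50,95],axis=0).round(4).tolist())
X=P[m]; A=np.c_[X[:,:2]-X[:,:2].mean(0),np.ones(len(X))]; print('plane tilt',np.linalg.lstsq(A,X[:,2],rcond=None)[0])
k=(P[...,2]>.145)&(P[...,2]<.165)&(np.hypot(P[...,0]-.536,P[...,1]+.305)<.04); print('rim z',np.median(P[k],0))
go(.41,-.327,.1)
E
```

```text
foot [[0.4991, -0.3602, 0.0842], [0.5259, -0.3175, 0.0856], [0.5585, -0.2504, 0.0868]]
plane tilt [-0.00413911 -0.00090109  0.08556507]
rim z [ 0.53864338 -0.30401608  0.15336687]
shift [-0.0472 -0.0143  0.1232] rz 0 now [ 0.4592 -0.3275  0.2232] 16.27 tilt [ 0.001  -0.0003] q [ 0.56  0.7   0.02  1.54 -0.01  0.9  -0.71]
```

View pics/w5.png

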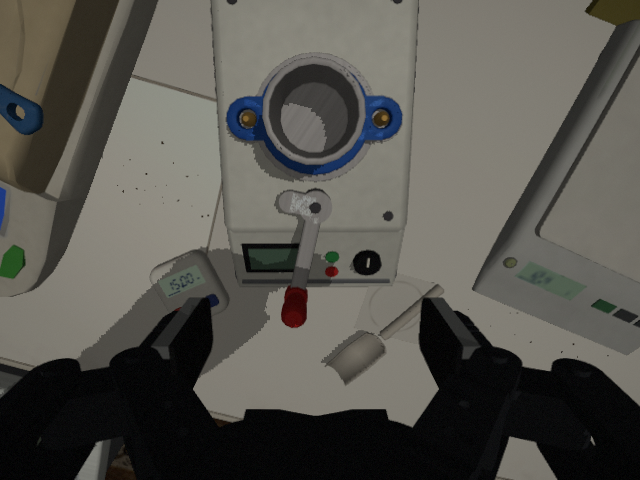

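The jar is home: pegs show through both ears at (248,118) and (382,118), and the foot top is flat at 86 mm. The knob top is at about (294,303) and the pivot at (316,207).

```bash
python3 - <<'E'
from h import *
d=dict(np.load('pics/w5.npz'));P=cloud(d);H=hsv(d)
m=((H[...,0]>170)|(H[...,0]<6))&(H[...,1]>130)
for a,c,k in blobs(m,100):
    if 270<c[0]<310 and 280<c[1]<330:
        print(a,c,P[k][:,2].min(),np.percentile(P[k][:,2],98)); k2=k&(P[...,2]>.128); v,u=np.where(k2); print('top',k2.sum(),onz(d,[(u.mean(),v.mean())],.135)[0].round(4), (u.min()+u.max())/2,(v.min()+v.max())/2)
        for z in (.1,.11,.12,.125,.13): q=k&(abs(P[...,2]-z)<.003); print(z,P[q].mean(0).round(4))
piv=onz(d,[(316,207)],.098)[0]; print('pivot',piv)
a=np.radians(16.32); X=np.array([np.cos(a),np.sin(a)]);Y=np.array([-X[1],X[0]])
S=np.array([.5354,-.3051]); print('pivot from seat',S-.062*X)
E
```

```text
852 [294.19131455 306.86032864] 0.08988855002246121 0.13269707840686507
top 432 [ 0.4071 -0.328   0.135 ] 293.0 315.5
0.1 [ 0.4089 -0.3276  0.1004]
0.11 [ 0.4099 -0.3267  0.1093]
0.12 [ 0.4107 -0.3273  0.12  ]
0.125 [ 0.41   -0.3273  0.1253]
0.13 [ 0.4052 -0.3282  0.1306]
pivot [ 0.47573017 -0.32398958  0.098     ]
pivot from seat [ 0.47589815 -0.32252211]
```

```bash
python3 - <<'E'
from h import *
go(.4041,-.3279,.102,4.0)
E
```

```text
shift [-0.0531 -0.0151  0.1212] rz 0.2142 now [ 0.4592 -0.3275  0.2232] 16.27 tilt [ 0.001  -0.0003] q [ 0.56  0.7   0.02  1.54 -0.01  0.9  -0.71]
```

The manual's scale: shifts go in mm and turns go in units of 0.05 rad. Converting my numbers, 0.121 m is 121, 0.115 m is 115, 0.214 rad is 4.28.

>>> nudge_tcp --pt "-30 -8 0 0 0 2" --pt "-53 -15 0 0 0 4.28" --pt "-53 -15 20 0 0 4.28" --pt "-53 -15 50 0 0 4.28" --pt "-53 -15 80 0 0 4.28" --pt "-53 -15 100 0 0 4.28" --pt "-53 -15 115 0 0 4.28" --pt "-53 -15 121 0 0 4.28" --pt "-53 -15 121 0 0 4.28" --pt "-53 -15 121 0 0 4.28" --finger_gap 0.045

```text
time_s: 10.4
ee_pos: [0.4048, -0.3276, 0.1017]
ee_rot: [0.0, 0.999, 0.036, 0.0]
force: [0.3, -0.2, -0.3]
grip_width: 0.0448
grasp_force: 0.0
```

>>> nudge_tcp --pt "0 0 0 0 0 0" --pt "0 0 0 0 0 0" --pt "0 0 0 0 0 0" --pt "0 0 0 0 0 0" --finger_gap 0.022

```text
time_s: 10.73
ee_pos: [0.4044, -0.3278, 0.1018]
ee_rot: [0.0, 0.999, 0.035, 0.0]
force: [-0.1, 0.5, 0.5]
grip_width: 0.022
grasp_force: 0.0
```

```bash
python3 - <<'E'
from h import *
go(.4041,-.3279,.102,4.0)
# arc rows in current tool axes
s=arm.sense();M=T(s)
C=np.array([.4759,-.3228]);al=np.radians(16.32);X=np.array([np.cos(al),np.sin(al)]);Y=np.array([-X[1],X[0]])
for th in np.r_[np.arange(.3,1.571,.1),1.571,1.62]:
    p=C+.072*(-np.cos(th)*X+np.sin(th)*Y); v=M[:3,:3].T@(np.r_[p,.102]-M[:3,3]); print(round(th,2),v.round(3),round(th-.214,3))
E
```

```text
shift [-0.0003  0.0001 -0.0002] rz 0.001 now [ 0.4044 -0.3278  0.1018] 4.06 tilt [ 0.0006 -0.0003] q [ 0.59  0.83  0.05  1.83 -0.07  0.49 -0.81]
0.3 [-0.    -0.006 -0.   ] 0.086
0.4 [ 0.001 -0.013 -0.   ] 0.186
0.5 [ 0.003 -0.02  -0.   ] 0.286
0.6 [ 0.005 -0.027 -0.   ] 0.386
0.7 [ 0.008 -0.034 -0.   ] 0.486
0.8 [ 0.012 -0.04  -0.   ] 0.586
0.9 [ 0.016 -0.046 -0.   ] 0.686
1.0 [ 0.021 -0.051 -0.   ] 0.786
1.1 [ 0.026 -0.056 -0.   ] 0.886
1.2 [ 0.032 -0.06  -0.   ] 0.986
1.3 [ 0.038 -0.064 -0.   ] 1.086
1.4 [ 0.045 -0.067 -0.   ] 1.186
1.5 [ 0.051 -0.069 -0.   ] 1.286
1.57 [ 0.056 -0.07  -0.   ] 1.357
1.62 [ 0.06  -0.071 -0.   ] 1.406
```

Converted, -0.064 m is -64, -0.06 m is -60, 1.086 rad is 21.72.

>>> nudge_tcp --pt "0 -6 0 0 0 1.72" --pt "1 -13 0 0 0 3.72" --pt "3 -20 0 0 0 5.72" --pt "5 -27 0 0 0 7.72" --pt "8 -34 0 0 0 9.72" --pt "12 -40 0 0 0 11.72" --pt "16 -46 0 0 0 13.72" --pt "21 -51 0 0 0 15.72" --pt "26 -56 0 0 0 17.72" --pt "32 -60 0 0 0 19.72" --pt "38 -64 0 0 0 21.72" --pt "38 -64 0 0 0 21.72"

```text
time_s: 11.73
ee_pos: [0.4387, -0.2602, 0.1014]
ee_rot: [-0.0, 0.873, -0.488, 0.0]
force: [0.3, 0.7, -0.3]
grip_width: 0.0217
grasp_force: 0.0
```

```bash
python3 - <<'E'
from h import *
s=arm.sense();M=T(s)
C=np.array([.4759,-.3228]);al=np.radians(16.32);X=np.array([np.cos(al),np.sin(al)]);Y=np.array([-X[1],X[0]])
go(.44,-.28,.102,4.06-np.degrees(1.086))
for th in [1.4,1.5,1.571,1.62,1.66,1.7]:
    p=C+.072*(-np.cos(th)*X+np.sin(th)*Y); v=M[:3,:3].T@(np.r_[p,.102]-M[:3,3]); print(round(th,2),v.round(4),round(th-1.3,3))
E
```

```text
shift [ 0.0176  0.0093 -0.0007] rz -0.0034 now [ 0.4387 -0.2602  0.1014] -58.36 tilt [0.0006 0.0003] q [ 0.29  0.85  0.34  1.87 -0.54  0.52 -1.59]
1.4 [ 0.0012 -0.0058 -0.0006] 0.1
1.5 [ 0.0023 -0.0129 -0.0006] 0.2
1.57 [ 0.0034 -0.0179 -0.0006] 0.271
1.62 [ 0.0045 -0.0213 -0.0006] 0.32
1.66 [ 0.0054 -0.024  -0.0006] 0.36
1.7 [ 0.0065 -0.0267 -0.0006] 0.4
```

Converted, -0.021 m is -21, -0.0195 m is -19.5, 0.271 rad is 5.42.

>>> nudge_tcp --pt "1 -6 0 0 0 2" --pt "2 -13 0 0 0 4" --pt "3.4 -18 0 0 0 5.42" --pt "4 -19.5 0 0 0 5.42" --pt "4 -21 0 0 0 5.42" --pt "4 -21 0 0 0 5.42" --pt "4 -21 0 0 0 5.42"

```text
time_s: 12.32
ee_pos: [0.457, -0.2538, 0.1013]
ee_rot: [0.0, 0.801, -0.599, -0.0]
force: [-2.9, -1.1, -1.5]
grip_width: 0.0221
grasp_force: 1.6
```

```bash
python3 - <<'E'
from h import *
go(.4557,-.2537,.102,-73.7)
E
```

```text
shift [-0.0005  0.0012 -0.0007] rz 0.0022 now [ 0.457  -0.2538  0.1013] -73.57 tilt [-0.0004  0.0001] q [ 0.22  0.88  0.43  1.82 -0.63  0.58 -1.8 ]
```

Converted, -0.003 m is -3, -0.002 m is -2.

>>> nudge_tcp --pt "0 -1 0 0 0 0" --pt "0 -2 0 0 0 0" --pt "0 -3 0 0 0 0" --pt "0 -3 0 0 0 0" --pt "0 -3 0 0 0 0"

```text
time_s: 12.73
ee_pos: [0.4576, -0.2536, 0.1011]
ee_rot: [0.001, 0.8, -0.6, -0.002]
force: [-20.2, -5.9, 3.0]
grip_width: 0.0221
grasp_force: 10.1
```

```bash
python3 - <<'E'
from h import *
go(.4557,-.2537,.102,-73.7)
E
```

```text
shift [-0.0005  0.0018 -0.0009] rz -0.0006 now [ 0.4576 -0.2536  0.1011] -73.74 tilt [-0.0043  0.    ] q [ 0.22  0.88  0.44  1.82 -0.63  0.59 -1.81]
```

>>> nudge_tcp --pt "0 3 0 0 0 0" --pt "0 4 0 0 0 0" --pt "0 4 0 0 0 0" --pt "0 4 0 0 0 0" --finger_gap 0.034

```text
time_s: 13.07
ee_pos: [0.4568, -0.2537, 0.1014]
ee_rot: [-0.0, 0.8, -0.599, 0.0]
force: [0.2, -0.8, -0.2]
grip_width: 0.0341
grasp_force: 0.0
```

>>> nudge_tcp --pt "0 0 -10 0 0 0" --pt "0 0 -30 0 0 0" --pt "0 0 -60 0 0 0" --pt "0 0 -90 0 0 0" --pt "0 0 -130 0 0 -2" --pt "0 0 -130 0 0 -4" --pt "0 0 -130 0 0 -4"

```text
time_s: 13.65
ee_pos: [0.4571, -0.254, 0.2336]
ee_rot: [-0.0, 0.858, -0.514, 0.002]
force: [-0.4, 0.5, 0.1]
grip_width: 0.0339
grasp_force: 0.0
```

```bash
python3 - <<'E'
from h import *
d=wrist(); save(d,'w6'); np.savez('pics/w6.npz',**d)
P=cloud(d);H=hsv(d)
m=((H[...,0]>170)|(H[...,0]<6))&(H[...,1]>130)&(P[...,2]>.09)&(P[...,2]<.15)
print(m.sum(),np.median(P[m],0).round(4),np.percentile(P[m],[2,98],axis=0).round(4).tolist())
go(.428,.2047,.2,0)
E
```

```text
705 [ 0.4563 -0.2575  0.1297] [[0.4475, -0.2634, 0.0986], [0.4634, -0.2479, 0.1327]]
shift [-0.4191 -0.1877  0.0322] rz -1.0871 now [ 0.4567 -0.2537  0.2322] -62.28 tilt [0.0014 0.    ] q [ 0.16  0.68  0.54  1.69 -0.43  0.89 -1.78]
```

View pics/w6.png

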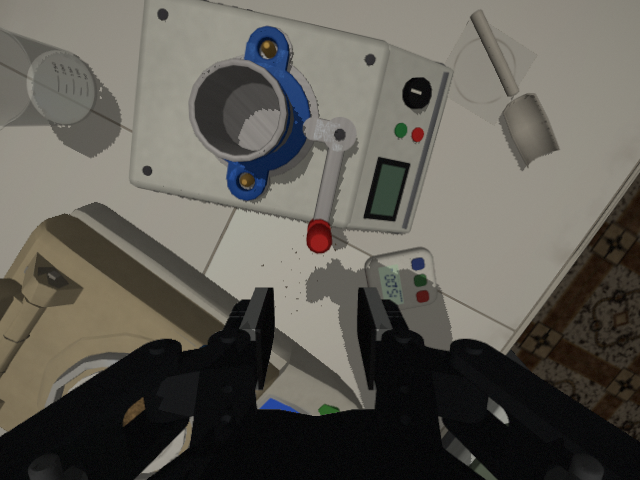

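Lever is locked: knob at (318,236), with the tongue over the foot rim at (318,128). Now the lid.

>>> nudge_tcp --pt "-40 -18 0 0 0 -2.4" --pt "-80 -36 0 0 0 -4.8" --pt "-115 -50 0 0 0 -7.2" --pt "-150 -67 0 0 0 -9.6" --pt "-190 -85 0 0 0 -12" --pt "-230 -100 0 0 0 -14.4" --pt "-265 -120 0 0 0 -16.8" --pt "-300 -135 0 0 0 -19.2" --pt "-340 -150 10 0 0 -21.6" --pt "-380 -170 20 0 0 -24" --pt "-419 -188 30 0 0 -26.4" --pt "-419 -188 30 0 0 -28.72" --finger_gap 0.05

```text
time_s: 14.7
ee_pos: [0.4256, 0.2105, 0.1992]
ee_rot: [-0.001, 0.984, 0.178, -0.002]
force: [-0.5, 0.8, -0.4]
grip_width: 0.05
grasp_force: 0.0
```

>>> nudge_tcp --pt "0 0 0 0 0 0" --pt "0 0 0 0 0 0" --pt "0 0 0 0 0 0"

```text
time_s: 14.95
ee_pos: [0.4277, 0.2034, 0.2011]
ee_rot: [0.0, 0.985, 0.171, -0.0]
force: [0.2, 0.0, -0.2]
grip_width: 0.0501
grasp_force: 0.0
```

```bash
python3 - <<'E'
from h import *
d=wrist(); save(d,'w7'); np.savez('pics/w7.npz',**d)
P=cloud(d);H=hsv(d)
b=((H[...,0]>=100)&(H[...,0]<=125)&(H[...,1]>110)).astype(np.uint8)
for k in cv2.findContours(b,0,1)[0]:
    if cv2.contourArea(k)>800:
        q=onz(d,k[:,0],.018)[:,:2]; print(k[:,0].mean(0).round(),cv2.minEnclosingCircle(q.astype(np.float32)))
m=(np.hypot(P[...,0]-.428,P[...,1]-.205)<.03)&(P[...,2]>.043)&(P[...,2]<.06)
print('knob top',m.sum(),P[m].mean(0).round(4),cv2.minEnclosingCircle(P[m][:,:2].astype(np.float32)))
go(.428,.2047,.023,20)
E
```

```text
[142. 328.] ((0.2688472867012024, 0.325162410736084), 0.06572231650352478)
[542. 335.] ((0.39119476079940796, -0.047637034207582474), 0.07371188700199127)
[313. 216.] ((0.4259340465068817, 0.20500023663043976), 0.03058009222149849)
knob top 610 [0.4263 0.2048 0.0472] ((0.42557698488235474, 0.20462441444396973), 0.01162658166140318)
shift [ 0.0007 -0.0012  0.1783] rz -0.0048 now [0.4278 0.2034 0.2013] 19.72 tilt [-0.0004 -0.0006] q [-0.62  0.62  0.18  1.89 -0.17  0.65 -1.56]
```

Converted, -0.002 m is -2, 0.177 m is 177.

>>> nudge_tcp --pt "-1 -2 40 0 0 0" --pt "-1 -2 80 0 0 0" --pt "-1 -2 115 0 0 0" --pt "-1 -2 140 0 0 0" --pt "-1 -2 160 0 0 0" --pt "-1 -2 172 0 0 0" --pt "-1 -2 177 0 0 0" --pt "-1 -2 177 0 0 0" --pt "-1 -2 177 0 0 0"

```text
time_s: 15.75
ee_pos: [0.4264, 0.2057, 0.0249]
ee_rot: [0.0, 0.985, 0.173, 0.0]
force: [0.2, 0.0, 0.7]
grip_width: 0.0499
grasp_force: 0.0
```

>>> nudge_tcp --pt "0 0 0 0 0 0" --pt "0 0 0 0 0 0" --pt "0 0 0 0 0 0" --pt "0 0 0 0 0 0" --pt "0 0 0 0 0 0" --pt "0 0 0 0 0 0" --finger_gap 0.015

```text
time_s: 16.25
ee_pos: [0.4266, 0.206, 0.0251]
ee_rot: [-0.0, 0.985, 0.174, 0.001]
force: [0.4, -2.3, 9.0]
grip_width: 0.0204
grasp_force: 58.2
```

```bash
python3 -c "
from h import *
go(.426,.2049,.023,20)"
```

```text
shift [-0.0009  0.0009  0.0021] rz 0.0002 now [0.4266 0.206  0.0251] 20.01 tilt [0.0013 0.0004] q [-0.55  0.94  0.05  2.02 -0.24  0.18 -1.5 ]
```

>>> nudge_tcp --pt "0 0 -5 0 0 0" --pt "0 0 -20 0 0 0" --pt "0 0 -50 0 0 0" --pt "0 0 -85 0 0 0" --pt "0 0 -120 0 0 0" --pt "0 0 -155 0 0 0" --pt "0 0 -185 0 0 0" --pt "-7 20 -200 0 0 0" --pt "-17 50 -200 0 0 0" --pt "-30 85 -200 0 0 0"

```text
time_s: 17.08
ee_pos: [0.427, 0.1162, 0.2256]
ee_rot: [-0.001, 0.985, 0.175, 0.001]
force: [0.7, -1.6, -0.7]
grip_width: 0.0194
grasp_force: 58.7
```

```bash
python3 - <<'E'
from h import *
go(.43,-.27,.225,20)
for n,z in(('w5',.154),('w6',.154)):
    d=dict(np.load(f'pics/{n}.npz'));P=cloud(d)
    m=(P[...,2]>.149)&(P[...,2]<.16)&(np.hypot(P[...,0]-.536,P[...,1]+.305)<.04)
    c=max(cv2.findContours(m.astype(np.uint8),0,1)[0],key=cv2.contourArea)[:,0]
    q=onz(d,c,z)[:,:2].astype(np.float32); print(n,cv2.minEnclosingCircle(q),cv2.fitEllipse(q)[:2])
E
```

```text
shift [-1.306e-01  3.635e-01  1.000e-04] rz 0.0035 now [0.427  0.1162 0.2256] 20.2 tilt [0.0023 0.0014] q [-0.45  0.54  0.18  1.95 -0.15  0.66 -1.39]
w5 ((0.5344857573509216, -0.30551230907440186), 0.02788616344332695) ((0.5344493985176086, -0.30545908212661743), (0.054795634001493454, 0.05482914298772812))
w6 ((0.5341247320175171, -0.3055213987827301), 0.028041906654834747) ((0.5341237783432007, -0.30543777346611023), (0.0544603131711483, 0.05511495843529701))
```

Converted, 0.363 m is 363, 0.35 m is 350.

>>> nudge_tcp --pt "-13 36 0 0 0 0" --pt "-26 73 0 0 0 0" --pt "-39 110 0 0 0 0" --pt "-52 146 0 0 0 0" --pt "-65 182 0 0 0 0" --pt "-78 218 0 0 0 0" --pt "-91 254 0 0 0 0" --pt "-104 290 0 0 0 0" --pt "-117 325 0 0 0 0" --pt "-126 350 0 0 0 0" --pt "-130 363 0 0 0 0" --pt "-130 363 0 0 0 0"

```text
time_s: 18.08
ee_pos: [0.4284, -0.2726, 0.2246]
ee_rot: [0.001, 0.985, 0.172, -0.0]
force: [1.2, -0.4, -0.2]
grip_width: 0.0203
grasp_force: 58.8
```

>>> nudge_tcp --pt "0 0 0 0 0 0" --pt "0 0 0 0 0 0"

```text
time_s: 18.25
ee_pos: [0.4294, -0.2686, 0.2246]
ee_rot: [-0.0, 0.985, 0.174, 0.0]
force: [-0.1, 0.1, -0.2]
grip_width: 0.0202
grasp_force: 58.8
```

```bash
python3 - <<'E'
from h import *
go(.5345,-.3055,.225,16.3)
d=wrist(); save(d,'w8'); np.savez('pics/w8.npz',**d)
P=cloud(d);H=hsv(d); z=arm.sense()['ee_pos'][2]
b=((H[...,0]>=100)&(H[...,0]<=125)&(H[...,1]>110)&(P[...,2]>.17))
print('disc z',np.percentile(P[b][:,2],[5,50,95]))
X=P[b];X=X[abs(X[:,2]-np.median(X[:,2]))<.006];A=np.c_[X[:,:2]-X[:,:2].mean(0),np.ones(len(X))]; print('tilt',np.linalg.lstsq(A,X[:,2],rcond=None)[0],len(X))
k=max(cv2.findContours(b.astype(np.uint8),0,1)[0],key=cv2.contourArea)
q=onz(d,cv2.convexHull(k)[:,0],np.median(P[b][:,2]))[:,:2]; print(cv2.minEnclosingCircle(q.astype(np.float32)))
E
```

```text
shift [ 0.0861  0.0707 -0.0004] rz 0.0661 now [ 0.4294 -0.2686  0.2246] 20.09 tilt [0.0001 0.0005] q [ 0.45  0.62  0.09  1.74 -0.07  0.78 -0.65]
disc z [0.21518705 0.21718885 0.30401151]
tilt [-0.02026258 -0.0280051   0.21693955] 6884
((0.43057629466056824, -0.26926326751708984), 0.030402176082134247)
```

View pics/w8.png

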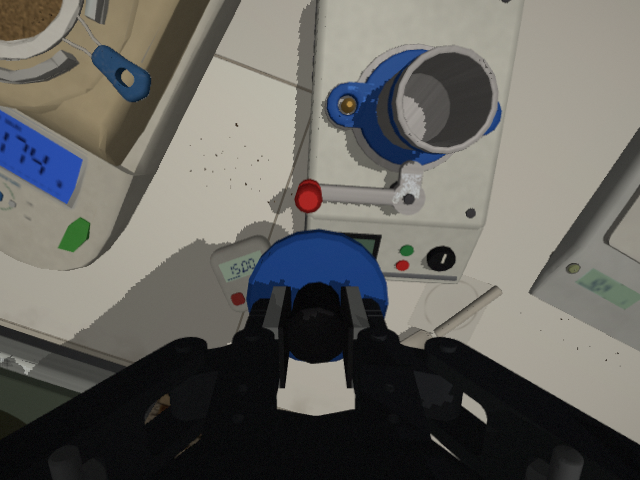

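The lid is held level in the fingers, with its disc centred at about (318,297). The jar rim is at (446,98). I'll move over the jar.

Converted, 0.0861 m is 86.1, 0.0707 m is 70.7.

>>> nudge_tcp --pt "20 17 0 0 0 0" --pt "45 37 0 0 0 0" --pt "70 57 0 0 0 0" --pt "86.1 70.7 0 0 0 0" --pt "86.1 70.7 10 0 0 0" --pt "86.1 70.7 25 0 0 0" --pt "86.1 70.7 34 0 0 0" --pt "86.1 70.7 38 0 0 0" --pt "86.1 70.7 38 0 0 0" --pt "86.1 70.7 38 0 0 0"

```text
time_s: 19.13
ee_pos: [0.5345, -0.3063, 0.1868]
ee_rot: [0.0, 0.985, 0.174, 0.0]
force: [-1.0, 0.0, -0.6]
grip_width: 0.0203
grasp_force: 58.8
```

```bash
python3 - <<'E'
from h import *
go(.5345,-.3055,.169,20)
d=wrist(); save(d,'w9'); np.savez('pics/w9.npz',**d)
P=cloud(d);H=hsv(d)
b=((H[...,0]>=100)&(H[...,0]<=125)&(H[...,1]>110)&(P[...,2]>.165)&(P[...,2]<.19))
zz=np.median(P[b][:,2]);k=max(cv2.findContours(b.astype(np.uint8),0,1)[0],key=cv2.contourArea)
print(zz,cv2.minEnclosingCircle(onz(d,cv2.convexHull(k)[:,0],zz)[:,:2].astype(np.float32)))
E
```

```text
shift [ 0.0003 -0.0008  0.0178] rz 0.001 now [ 0.5345 -0.3063  0.1868] 20.06 tilt [ 0.0003 -0.0001] q [ 0.43  0.83  0.09  1.38 -0.09  0.94 -0.68]
0.1792747506889116 ((0.535555899143219, -0.30686646699905396), 0.030505193397402763)
```

Converted, -0.0012 m is -1.2, 0.001 m is 1.

>>> nudge_tcp --pt "-0.3 -1.2 1 0 0 0" --pt "-0.3 -1.2 3 0 0 0" --pt "-0.3 -1.2 5 0 0 0" --pt "-0.3 -1.2 7 0 0 0" --pt "-0.3 -1.2 9 0 0 0" --pt "-0.3 -1.2 10 0 0 0" --pt "-0.3 -1.2 10 0 0 0"

```text
time_s: 19.77
ee_pos: [0.5337, -0.3054, 0.176]
ee_rot: [-0.0, 0.985, 0.174, -0.0]
force: [0.6, 0.5, -0.2]
grip_width: 0.0202
grasp_force: 58.8
```

```bash
python3 -c "
from h import *
go(.5345,-.3055,.169,20)"
```

```text
shift [0.0007 0.0003 0.007 ] rz 0.0007 now [ 0.5337 -0.3054  0.176 ] 20.04 tilt [-0.0002  0.0003] q [ 0.43  0.84  0.09  1.4  -0.09  0.91 -0.68]
```

Converted, 0.0075 m is 7.5, 0.007 m is 7.

>>> nudge_tcp --pt "0.3 0 2 0 0 0" --pt "0.3 0 3 0 0 0" --pt "0.3 0 4.5 0 0 0" --pt "0.3 0 6 0 0 0" --pt "0.3 0 7 0 0 0" --pt "0.3 0 7.5 0 0 0" --pt "0.3 0 7.5 0 0 0"

```text
time_s: 20.35
ee_pos: [0.5346, -0.3054, 0.1692]
ee_rot: [0.0, 0.985, 0.174, 0.001]
force: [2.9, 2.4, 7.3]
grip_width: 0.0199
grasp_force: 59.5
```

```bash
python3 -c "
from h import *
go(.5345,-.3055,.169,20)"
```

```text
shift [-0.0002  0.0001  0.0002] rz 0.0009 now [ 0.5346 -0.3054  0.1692] 20.05 tilt [ 0.0015 -0.0002] q [ 0.43  0.84  0.09  1.41 -0.09  0.89 -0.68]
```

>>> nudge_tcp --pt "0 0 1 0 0 0" --pt "0 0 1.5 0 0 0" --pt "0 0 1.5 0 0 0"

```text
time_s: 20.6
ee_pos: [0.535, -0.3056, 0.1689]
ee_rot: [0.001, 0.985, 0.174, 0.001]
force: [0.9, 1.9, 21.2]
grip_width: 0.0202
grasp_force: 60.8
```

>>> nudge_tcp --pt "0 0 -1 0 0 0" --pt "0 0 -1 0 0 0" --pt "0 0 -1 0 0 0" --pt "0 0 -1 0 0 0" --pt "0 0 -1 0 0 0" --finger_gap 0.05

```text
time_s: 21.02
ee_pos: [0.5339, -0.3054, 0.1681]
ee_rot: [-0.0, 0.985, 0.174, -0.0]
force: [0.1, 0.2, -0.6]
grip_width: 0.0496
grasp_force: 0.0
```

>>> nudge_tcp --pt "0 0 -5 0 0 0" --pt "0 0 -20 0 0 0" --pt "0 0 -50 0 0 0" --pt "0 0 -85 0 0 0" --pt "-30 0 -120 0 0 0" --pt "-60 0 -120 0 0 0" --pt "-90 0 -120 0 0 0" --pt "-90 0 -120 0 0 0" --pt "-90 0 -120 0 0 0"

```text
time_s: 21.77
ee_pos: [0.4485, -0.337, 0.2891]
ee_rot: [0.0, 0.985, 0.173, 0.0]
force: [1.4, -0.2, 0.1]
grip_width: 0.0501
grasp_force: 0.0
```

```bash
python3 - <<'E'
from h import *
d=wrist(); save(d,'w10'); np.savez('pics/w10.npz',**d)
P=cloud(d);H=hsv(d)
b=((H[...,0]>=100)&(H[...,0]<=125)&(H[...,1]>110)&(np.hypot(P[...,0]-.535,P[...,1]+.305)<.045))
for lo,hi in((.155,.17),(.08,.095)):
    X=P[b&(P[...,2]>lo)&(P[...,2]<hi)];A=np.c_[X[:,:2]-X[:,:2].mean(0),np.ones(len(X))]; print(len(X),X.mean(0).round(4),'tilt,z',np.linalg.lstsq(A,X[:,2],rcond=None)[0].round(4))
m=((H[...,0]>170)|(H[...,0]<6))&(H[...,1]>130)&(P[...,2]>.09)&(P[...,2]<.15); print('knob',np.median(P[m],0).round(4))
E
```

```text
5596 [ 0.5333 -0.3062  0.1616] tilt,z [-0.0005  0.0014  0.1616]
820 [ 0.5185 -0.3083  0.0857] tilt,z [-0.0028 -0.0004  0.0857]
knob [ 0.4569 -0.2568  0.1299]
```

View pics/w10.png

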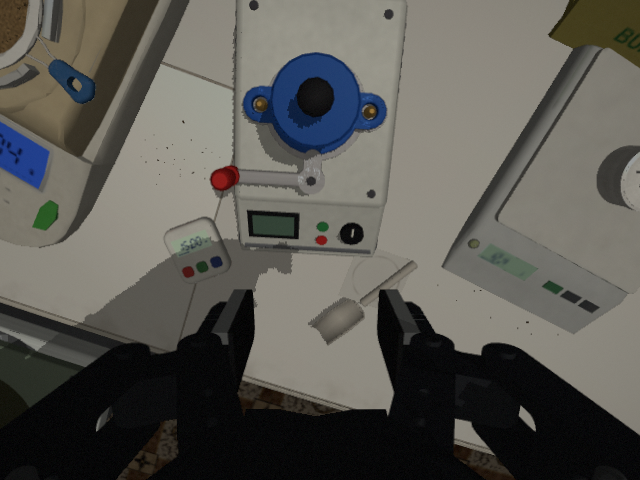

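The lid is fully down: its disc at (315,102) is level, and its top measures 161.6 mm against 162 expected. The lever is still locked with its knob at (222,178), and the pegs show at (262,104) and (370,110). Handing in.

```bash
python3 -c "
from rig import arm
print(arm.job_done())"
```

```text
the job is handed in; nothing more can be done
None
```

The job is handed in at about 22 s: the blue jar is seated flush on both pegs, the lever is at its stop with the tongue over the foot, the blue lid is fully down, and the gripper is open and clear (the hand-in gave no verdict).

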